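Refit the carrier plate on a cake-display turntable

ROBOT

A 7-joint arm with a two-finger parallel gripper is mounted at the origin on the work surface. World frame = base frame: x ahead of the robot, y to its left, z up, the work surface at z = 0. Lengths are in mm, angles in rad, forces in N, time in s.
With the tool pointing down it reaches from about 400 to 875 mm from the base axis. Payload 4.4 kg.
Tool frame: the origin (TCP) lies at the very end of the fingers, on their centre line; the grasp point (between the pads) lies 19 mm behind it; z points along the fingers, y is the line along which they close (so a half turn about z gives the same grasp; the last joint's range is limited). The gripper opens to 85 mm and grips with 20 to 120 N. Pads are 22 mm wide; open, the fingers measure 114 mm over their backs; the gripper's body (76 mm by 85 mm) begins 54 mm behind the grasp point. The pads swing forward as they close: fully open they stand 13 mm farther back than shut.
Start: joints at [-1.289, 0.628, 0.038, 1.517, -0.027, 0.996, -0.02], TCP at [221.516, 611.105, 205.913] pointing down, gripper open.
Joint ranges: [-3.06, 3.06], [-0.37, 2.12], [-1.25, 1.32], [0.18, 2.47], [-1.1, 4.24], [0.23, 1.98], [-2.94, 2.94]. Speed limits (rad/s): [2.57, 2.57, 3.14, 3.14, 3.14, 3.14, 3.14].

INTERFACE

Orientations are given as [roll, pitch, yaw] about the fixed x, y, z axes, in that order (R = Rz(yaw) Ry(pitch) Rx(roll)).
In Python, from cell import read_state, get_image, camera_params, finish_job gives the robot as it stands.
- The arm moves only by the tool arm_command, never from a script. Its argument "deltas" is a list of rows, each an object of numbers: "dx", "dy", "dz": the shift along the world's x, y, z in m; "yaw": the turn about the world's z in degrees; "jaw": the opening, from 0 (shut) to 1 (fully open). A call has 1 to 20 rows; each row is the pose to reach, as a shift and turn from the pose commanded when the call began; what a row does not reach only later rows make up. A row lasts 1/10 s, in which the tool goes at most 50 mm and 8.59 degrees, less where a joint would pass 70% of its speed; a pose out of reach is approached as far as the arm can. A call with a gripper value outside its range is refused whole. The fingers move at their own pace and stop on an object; the grip force is fixed at half the most. Time passes only in rows, so rows that repeat a pose let the fingers close. It gives the time, the measured TCP pose, the force, the opening and the grip force at its end, in the units of the state.
- read_state(): the state, without advancing time (a new reading comes with each control period).
- get_image(name): name is "side" or "top" or "wrist"; returns (picture, depth): 384x512x3 uint8, red, green, blue; 384x512 float32, mm along the optical axis (not along the pixel's ray), 0 where there is no reading.
- camera_params(name): a dict with "camera_matrix" (3x3 intrinsics, pixels), "k1" (the pictures are not rectified: a ray, as slopes to the right and down, at radius r is drawn at 1 + k1 r^2 times it, then the intrinsics apply), "extrinsics" (4x4, takes a point from camera to world coordinates). Camera axes: x right, y down, z forward; pixel columns grow to the right and rows downward; lengths in mm; the calibration is good to about 2 mm. A picture is of the moment at which its call begins: read the wrist's pose just before it. camera_params takes no time and is no camera call; for the wrist camera it gives the pose at the moment of the call.
- finish_job(): hands the job in; it is judged then, once.
The state is a dict: "clock": time; "qpos": joint angles; "qd": joint speeds; "tau": joint torques, N m; "eef_pos": TCP position; "tool_rot": TCP orientation; "force": force on the tool from outside, world axes, zero at the start; "torque": the same for the moment, N m; "width": finger opening in mm; "gripper_force": force on a finger pad.
Only numpy, scipy, OpenCV 4.12 (cv2) and the standard library are available. Lean on these libraries where they do the work, as an engineer would, in place of code of your own. Each camera call takes 0.05 s, during which the arm holds its last target. There are 200 camera calls.

TASK

Put the cake turntable back together: pick up the loose square carrier plate by its hub, lower it, plate side down, over the turntable's central spindle, and turn it gently until the off-centre drive pin drops into the plate's pin hole and the plate sits flat and fully home on the rotor. The drive has stopped at an angle you must find by feel or sight, so do not force or drop the plate, and leave the other things on the counter where they are.

Things in the scene. Friction and masses are not known exactly. Their poses are not given: they have to be found in the camera images.
- turntable: Motor base of the cake turntable, fixed: black housing 160 x 160 mm, top 50 mm above the counter; on it an aluminium rotor disc 116 mm across, its top face (the seat) 62 mm above the counter, with a spindle in the middle and one off-centre pin. The rotor is held by its gearbox and does not give under gentle handling. Origin: centre of the underside; z up; a steel line on the housing marks its +x
- seat (a point): Point on the spindle's axis at the rotor's top face, where the middle of the plate's underside must come to rest; axes parallel to the turntable's, so its yaw is that of the mark, not of the pin
- spindle_tip (a point): Tip of the steel spindle, 55 mm above the seat; the spindle is 16 mm across, its last 8 mm tapering to 9 mm
- pin_nominal (a point): Where the drive pin's tip would be if it stood at the mark: 45 mm from the axis along the turntable's +x, 14 mm above the seat. The real pin stands at this radius and height but up to 0.5 rad round the axis to either side; its exact angle is not reported. The pin is steel, 10 mm across, its last 2 mm tapering to 8 mm
- carrier: Loose aluminium plate, about 0.34 kg, 130 x 130 x 8 mm, with a square hub 36 x 36 mm, sides parallel, rising 38 mm above it (hub top 46 mm above the underside). An 18 mm round bore runs through hub and plate. It starts flat on the counter, hub up. Origin: middle of the underside; z up. With its hole not over the pin it rests on the pin's tip, 14 mm too high
- pin_hole (a point): Centre, at the underside, of the plate's one pin hole, 12 mm across, straight through, 45 mm from the plate's middle along its +x
- pastry_ring: steel pastry ring, 52 mm across, 50 mm high, thin wall, standing between the two places; origin: centre of its underside (bystander)
- spatula: kitchen spatula lying on the counter beyond the work (bystander)
- syrup: amber bottle, 56 mm across, 160 mm high; origin: centre of its underside (bystander)
- mug: white mug, 76 mm across, 85 mm high; origin: centre of its underside (bystander)
- loaf_tray: white tray 110 x 170 mm with three small sponge rolls, 52 mm high; origin: centre of its underside (bystander)
- sign: small blank black sign, 90 mm wide, 61 mm high, standing; origin: centre of its underside (bystander)
- display_cake: cream cake with biscuits on a 214 mm board, about 115 mm high; origin: centre of its underside (bystander)
Not all that is in view belongs to the job. Leave any blue look-alike of the carrier alone.

How it is judged (in metres and radians):
On the way, in this order (a step that is already met when the one before it is completed fails the run):
1. the carrier plate is held clear of the counter by the gripper (height (world z) of carrier above 0.06 m and contact force between the fingers and carrier above 2 N), for 0.2 s.
2. the plate is threaded on the spindle and held level by the gripper, its underside not more than 45 mm above the seat (horizontal distance between carrier and seat below 0.004 m and z of carrier in the frame of seat below 0.045 m and angle between carrier's own z axis and vertical below 0.1 rad and contact force between the fingers and carrier above 2 N), for 0.2 s.
At the end, for the whole second after the job is handed in: The carrier plate is at rest on the turntable with the pin through its hole: its middle within 3 mm of the spindle's axis, its underside within 2 mm of the rotor's face, tilted less than 0.03 rad (horizontal distance between carrier and seat below 0.003 m and z of carrier in the frame of seat between -0.003 and 0.002 m and angle between carrier's own z axis and vertical below 0.03 rad and linear speed of carrier below 0.01 m/s and angular speed of carrier below 0.05 rad/s); the robot touches nothing.
It fails at once if the plate is forced or dropped on the turntable (more than 70 N between them) (contact force between carrier and turntable above 70 N).
It fails at once if a bystander is moved more than 30 mm (distance of any of pastry_ring, spatula, syrup, mug, loaf_tray, sign, display_cake from where it was at the start of the episode above 0.03 m).
It also fails if it takes over 72 s, if anything falls off the work surface, if the arm or the gripper's body presses on something with over 40 N, if the wrist force passes 120 N, or if a joint passes its speed limit or range.

## Working session

There is one attempt and no reset: what is moved stays moved. The work goes in short steps, Python scripts to look and compute and a tool call to move; the robot and the scene stay as the last step left them, time stands still between calls to the robot, and variables do not carry over. Pictures are saved under pics/ and viewed, at most 10 in all, crops included, and the job is handed in when it is done.

Besides the shell and the picture viewer there is one more tool, called after "Call:" as name(argument=value, ...) on one line, values as JSON. arm_command: Moves the arm, as the interface text tells. Its arguments: {"type":"object","properties":{"deltas":{"type":"array"}},"required":["deltas"]}

```bash
mkdir -p pics; cat > h.py <<'E'
import numpy as np, cv2
from cell import read_state, get_image, camera_params, finish_job
def grab(n):
    p=camera_params(n); im,d=get_image(n); return im,d,p
def rays(p,uv):
    K=np.array(p["camera_matrix"],float);E=np.array(p["extrinsics"],float)
    uv=np.atleast_2d(np.array(uv,float))
    xy=np.c_[(uv[:,0]-K[0,2])/K[0,0],(uv[:,1]-K[1,2])/K[1,1]]; s=xy.copy()
    for _ in range(20): s=xy/(1+p["k1"]*(s**2).sum(1,keepdims=True))
    d=np.c_[s,np.ones(len(s))]
    return E[:3,3],d@E[:3,:3].T
def onplane(p,uv,z):
    o,d=rays(p,uv); t=(z-o[2])/d[:,2]; return o+d*t[:,None]
def withdepth(p,uv,dep):
    o,d=rays(p,uv); return o+d*np.asarray(dep)[:,None]
def cloud(p,d):
    v,u=np.mgrid[:d.shape[0],:d.shape[1]]
    o,r=rays(p,np.c_[u.ravel(),v.ravel()]); P=o+r*d.ravel()[:,None]; return P.reshape(d.shape+(3,))
def save(n,im): cv2.imwrite("pics/"+n,im[:,:,::-1])
E
python3 - <<'E'
from h import *
ims=[]
for n in("top","side"):
    im,d,p=grab(n); np.savez(n+"0.npz",im=im,d=d); ims.append(im); print(n,np.round(p["extrinsics"],2).tolist(),p["k1"])
    save(n+"0.png",im)
    print((d==0).mean())
print({k:np.round(v,3) for k,v in read_state().items()})
E
```

```text
top [[-0.02, -0.99, 0.14, 293.46], [-1.0, 0.02, -0.0, 47.38], [-0.0, -0.14, -0.99, 1741.05], [0.0, 0.0, 0.0, 1.0]] -0.0645828747811233
0.0041351318359375
side [[0.83, 0.32, -0.46, 1246.29], [0.56, -0.46, 0.69, -1050.39], [0.01, -0.83, -0.56, 981.81], [0.0, 0.0, 0.0, 1.0]] 0.034375000058754906
0.004786173502604167
{'clock': np.float64(0.1), 'qpos': array([-1.289,  0.629,  0.038,  1.518, -0.027,  0.996, -0.02 ]), 'qd': array([ 0.001, -0.003, -0.   , -0.   ,  0.   ,  0.002, -0.001]), 'tau': array([ 3.0000e-03, -5.6454e+01,  1.2310e+00, -1.9398e+01,  1.1000e-02,
        5.0000e-03, -0.0000e+00]), 'eef_pos': array([221.309, 610.521, 205.11 ]), 'tool_rot': array([-3.14 , -0.   ,  2.794]), 'force': array([-0.362,  0.571, -0.493]), 'torque': array([-0.056, -0.056, -0.045]), 'gripper_force': np.float64(0.0), 'width': np.float64(85.599)}
```

View pics/top0.png

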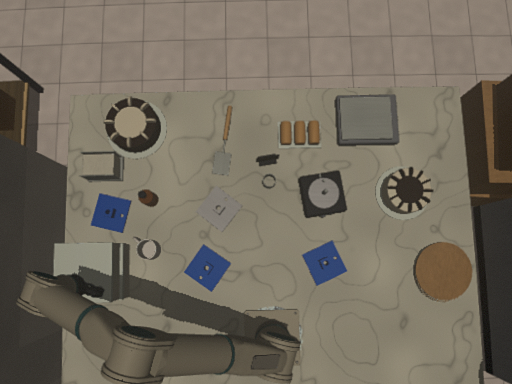

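View pics/side0.png

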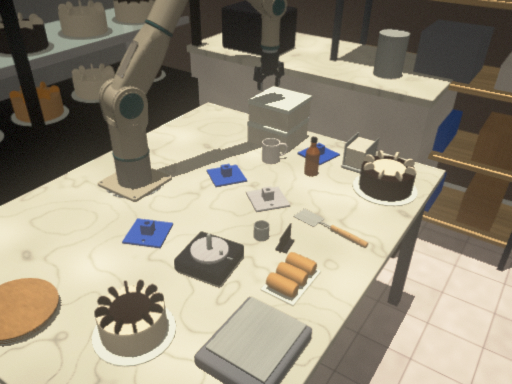

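The top view shows the turntable at (323,193) and a bare-aluminium square plate with a hub at (219,209). Things that could be taken for the carrier:
- blue look-alikes at (111,213), (208,268) and (325,263)
- a grey scale/tray at (367,120)
- a box at (102,166)

I choose the aluminium plate at (219,209). Next I measure it and check the choice in a close crop.

```bash
python3 - <<'E'
from h import *
for n,boxes in(("top",{"car":(190,180,250,235),"tt":(292,165,355,222)}),("side",{"car":(240,178,296,216),"tt":(168,228,250,288)})):
    z=np.load(n+"0.npz");im,d=z["im"],z["d"];p=camera_params(n);P=cloud(p,d)
    for k,(a,b,c,e) in boxes.items():
        q=P[b:e,a:c].reshape(-1,3);q=q[d[b:e,a:c].ravel()>0]
        h=np.histogram(q[:,2],np.arange(-10,130,4))
        print(n,k,[(int(x),int(y)) for y,x in zip(*h) if y>3])
        bands={"car":[(4,14),(38,52)],"tt":[(44,56),(58,67),(95,125)]}[k]
        for lo,hi in bands:
            m=(q[:,2]>lo)&(q[:,2]<hi); s=q[m]
            if len(s)<4: continue
            r=cv2.minAreaRect(s[:,:2].astype(np.float32))
            print("  ",lo,hi,m.sum(),"med",np.median(s,0).round(1),"rect",np.round(r[0],1),np.round(r[1],1),round(r[2],1))
z=np.load("top0.npz")["im"];y=np.load("side0.npz")["im"]
A=cv2.resize(z[160:240,185:360],(700,320),interpolation=cv2.INTER_CUBIC)
B=cv2.resize(y[175:295,165:305],(327,280),interpolation=cv2.INTER_CUBIC)
c=np.zeros((600,700,3),np.uint8);c[:320]=A;c[320:,:327]=B
save("crop1.png",c)
E
```

```text
top car [(-10, 226), (-6, 653), (-2, 869), (2, 705), (6, 460), (10, 190), (14, 53), (18, 6), (22, 4), (30, 4), (34, 6), (38, 13), (42, 28), (46, 21), (50, 8)]
   4 14 980 med [489.2 188.4   7.1] rect [496.3 190.4] [230.8 211.3] 88.8
   38 52 67 med [490.8 191.9  45.1] rect [491.8 192.4] [37.1 35.4] 50.1
top tt [(-10, 197), (-6, 518), (-2, 645), (2, 325), (6, 78), (10, 13), (14, 6), (18, 6), (22, 6), (26, 11), (30, 14), (34, 22), (38, 79), (42, 207), (46, 369), (50, 283), (54, 207), (58, 257), (62, 190), (66, 63), (70, 11), (106, 6)]
   44 56 889 med [ 532.1 -197.3   49.3] rect [ 535.  -206.8] [159.5 156.5] 8.1
   58 67 471 med [ 536.7 -204.8   61.7] rect [ 542.8 -208.4] [126.8 115. ] 5.6
   95 125 14 med [ 535.3 -207.8  110.7] rect [ 535.5 -208. ] [11.9 11.6] 86.2
side car [(-6, 182), (-2, 795), (2, 465), (6, 354), (10, 175), (14, 18), (18, 7), (22, 15), (26, 10), (30, 14), (34, 13), (38, 14), (42, 28), (46, 25), (50, 4)]
   4 14 707 med [499.6 182.1   8.1] rect [486.8 212.3] [217.3 254.8] 35.2
   38 52 70 med [491. 190.  45.] rect [491.9 191.3] [38.4 45.3] 53.8
side tt [(-6, 292), (-2, 1516), (2, 656), (6, 41), (10, 38), (14, 67), (18, 74), (22, 67), (26, 74), (30, 60), (34, 69), (38, 82), (42, 105), (46, 416), (50, 485), (54, 78), (58, 268), (62, 400), (66, 25), (70, 8), (74, 10), (78, 7), (82, 4), (86, 8), (90, 6), (98, 9), (102, 5), (106, 7), (110, 7), (114, 10)]
   44 56 1008 med [ 569.9 -246.    50.1] rect [ 536.8 -211.2] [160.8 163. ] 8.1
   58 67 680 med [ 540.6 -216.4   62.5] rect [ 536.3 -208.7] [115.2 117.7] 72.0
   95 125 40 med [ 538.7 -212.9  108.3] rect [ 536.7 -210.7] [14.9 14.8] 87.0
```

View pics/crop1.png

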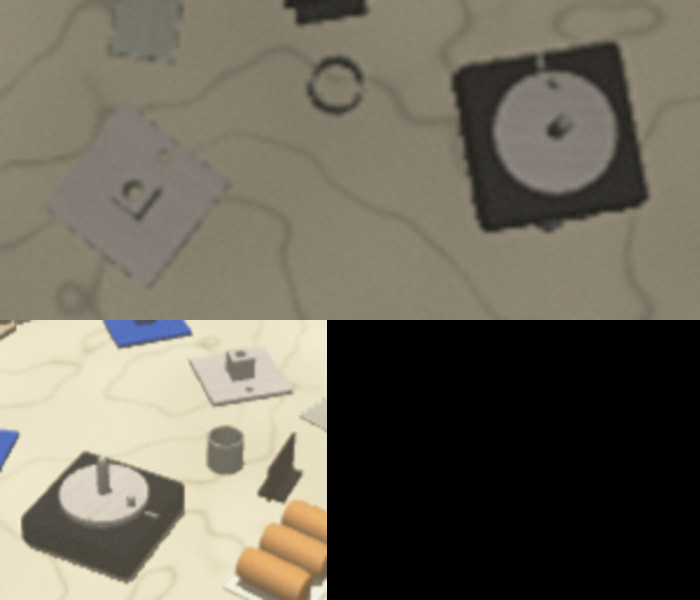

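The crop shows the aluminium plate with a square hub at crop (135,195) and its pin hole at (164,154), so the plate yaw is about -40°. The turntable's mark is at (541,62), its pin at (553,84) and the spindle at (555,130). The heights agree with the text: hub top 45, seat 62, spindle tip about 115. Now I move over the carrier.

Call:
arm_command(deltas=[{"dz":0.03},{"dz":0.06,"dx":0.01,"dy":-0.02},{"dz":0.09,"dx":0.03,"dy":-0.05,"yaw":-2},{"dz":0.09,"dx":0.05,"dy":-0.08,"yaw":-4},{"dz":0.09,"dx":0.07,"dy":-0.115,"yaw":-6},{"dz":0.09,"dx":0.09,"dy":-0.15,"yaw":-8},{"dz":0.09,"dx":0.11,"dy":-0.185,"yaw":-10},{"dz":0.09,"dx":0.13,"dy":-0.22,"yaw":-12},{"dz":0.09,"dx":0.15,"dy":-0.255,"yaw":-14},{"dz":0.09,"dx":0.17,"dy":-0.29,"yaw":-16},{"dz":0.09,"dx":0.19,"dy":-0.32,"yaw":-18},{"dz":0.09,"dx":0.21,"dy":-0.35,"yaw":-20},{"dz":0.09,"dx":0.23,"dy":-0.38,"yaw":-20},{"dz":0.09,"dx":0.25,"dy":-0.4,"yaw":-20},{"dz":0.09,"dx":0.26,"dy":-0.41,"yaw":-20},{"dz":0.09,"dx":0.27,"dy":-0.419,"yaw":-20},{"dz":0.09,"dx":0.27,"dy":-0.419,"yaw":-20},{"dz":0.09,"dx":0.27,"dy":-0.419,"yaw":-20},{"dz":0.09,"dx":0.27,"dy":-0.419,"yaw":-20}])

```text
invalid input at $.deltas[0]: expected keys dx, dy, dz, yaw, jaw
```

```bash
python3 - <<'E'
from h import *
im,d,p=grab("wrist"); np.savez("w1.npz",im=im,d=d,E=p["extrinsics"]); save("w1.png",im)
s=read_state();print(s["eef_pos"],s["tool_rot"],s["qpos"].round(2) if hasattr(s["qpos"],'round') else s["qpos"])
print(np.round(p["extrinsics"],3),p["camera_matrix"])
P=cloud(p,d);m=(P[...,2]>38)&(P[...,2]<52)&(d>0)&(abs(P[...,0]-491)<40)&(abs(P[...,1]-191)<40)
print(m.sum(),cv2.minAreaRect(P[m][:,:2].astype(np.float32)))
E
```

```text
[221.37251684 610.61009157 205.19595279] [-3.14015980e+00  3.63666925e-05  2.79378820e+00] [-1.29  0.63  0.04  1.52 -0.03  1.   -0.02]
[[ 3.41000e-01  9.04000e-01  2.57000e-01  1.56529e+02]
 [ 9.40000e-01 -3.27000e-01 -9.50000e-02  6.33376e+02]
 [-2.00000e-03  2.74000e-01 -9.62000e-01  3.73529e+02]
 [ 0.00000e+00  0.00000e+00  0.00000e+00  1.00000e+00]] [[279.32423589   0.         253.72145202]
 [  0.         279.32423589 190.81812603]
 [  0.           0.           1.        ]]
0 ((0.0, 0.0), (0.0, 0.0), 0.0)
```

View pics/w1.png

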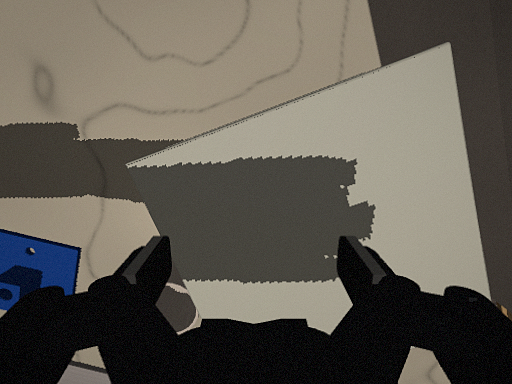

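The wrist view shows only the box under the gripper, with the fingers at the bottom. The move was refused because each row must give all five keys. I resend it, aiming so the plate falls ahead of the fingers.

Call:
arm_command(deltas=[{"dx":0,"dy":0,"dz":0.03,"yaw":0,"jaw":1},{"dx":0.01,"dy":-0.02,"dz":0.06,"yaw":0,"jaw":1},{"dx":0.03,"dy":-0.05,"dz":0.09,"yaw":-2,"jaw":1},{"dx":0.05,"dy":-0.08,"dz":0.1,"yaw":-4,"jaw":1},{"dx":0.075,"dy":-0.115,"dz":0.1,"yaw":-6,"jaw":1},{"dx":0.1,"dy":-0.15,"dz":0.1,"yaw":-8,"jaw":1},{"dx":0.125,"dy":-0.185,"dz":0.1,"yaw":-10,"jaw":1},{"dx":0.15,"dy":-0.22,"dz":0.1,"yaw":-12,"jaw":1},{"dx":0.175,"dy":-0.255,"dz":0.1,"yaw":-14,"jaw":1},{"dx":0.2,"dy":-0.29,"dz":0.1,"yaw":-16,"jaw":1},{"dx":0.225,"dy":-0.325,"dz":0.1,"yaw":-18,"jaw":1},{"dx":0.25,"dy":-0.36,"dz":0.1,"yaw":-20,"jaw":1},{"dx":0.27,"dy":-0.395,"dz":0.1,"yaw":-20,"jaw":1},{"dx":0.29,"dy":-0.425,"dz":0.1,"yaw":-20,"jaw":1},{"dx":0.305,"dy":-0.445,"dz":0.1,"yaw":-20,"jaw":1},{"dx":0.316,"dy":-0.458,"dz":0.1,"yaw":-20,"jaw":1},{"dx":0.316,"dy":-0.458,"dz":0.1,"yaw":-20,"jaw":1},{"dx":0.316,"dy":-0.458,"dz":0.1,"yaw":-20,"jaw":1},{"dx":0.316,"dy":-0.458,"dz":0.1,"yaw":-20,"jaw":1}])

```text
clock: 2.05
eef_pos: [536.6, 154.7, 305.7]
tool_rot: [3.142, -0.001, 2.447]
force: [0.1, -0.0, 0.1]
width: 85.2
gripper_force: 0.0
```

```bash
cat > look.py <<'E'
from h import *
import sys
n=sys.argv[1]
s=read_state();im,d,p=grab("wrist"); np.savez(n+".npz",im=im,d=d,E=p["extrinsics"]); save(n+".png",im)
print(np.round(s["eef_pos"],1),np.round(s["tool_rot"],4),np.round(s["qpos"],2),s["clock"])
P=cloud(p,d);ok=d>0
for lo,hi in((38,52),(58,67),(95,130)):
    m=(P[...,2]>lo)&(P[...,2]<hi)&ok&(np.indices(d.shape)[0]<250); 
    c=cv2.connectedComponentsWithStats(m.astype(np.uint8))
    for i in range(1,c[0]):
        if c[2][i,4]>120:
            q=P[c[1]==i]; print(lo,hi,c[2][i],np.median(q,0).round(1),np.round(np.concatenate([np.ravel(x) for x in cv2.minAreaRect(q[:,:2].astype(np.float32))]),1))
E
python3 look.py w2
```

```text
[536.6 154.7 305.7] [ 3.1416e+00 -1.3000e-03  2.4469e+00] [-0.5   0.4   0.25  1.64 -0.11  1.11  0.65] 2.05
38 52 [402   0  27  37 227] [528.9 430.9  45. ] [531.9 436.2  18.9  51.3  89.5]
38 52 [242 106  24  25 483] [490.2 191.8  46.3] [490.6 191.5  34.5  34.4  50.1]
38 52 [488 110  24  91 658] [763.7 436.9  45. ] [781.6 442.6  32.8 142.6  63.1]
38 52 [186 227  32  23 195] [578.9  10.3  47.2] [586.4  -1.8  51.2  40.3  53.2]
38 52 [ 64 230  49  20 503] [ 465.8 -145.    49.2] [ 463.  -153.7   81.7   35.4   50.3]
58 67 [409   0  28  33 161] [530.2 430.5  62.6] [533.9 434.7  49.4  16.1   4.1]
58 67 [500 125  12  70 322] [769.2 433.5  62.1] [777.3 436.6  15.5 104.3  62.8]
95 130 [427   0  51  25 890] [541.7 437.  107. ] [543.6 442.5  52.   22.6  46.2]
```

View pics/w2.png

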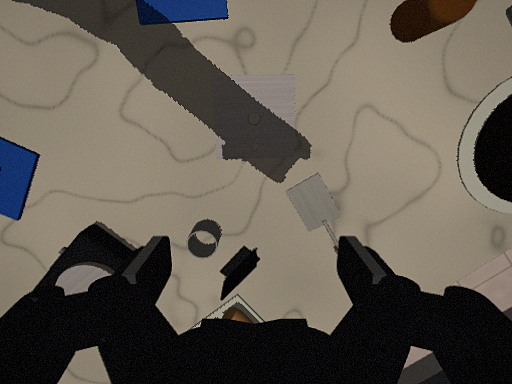

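The wrist view shows the plate in the arm's shadow, with the hub at (254,118), the pastry ring at (205,238), the spatula at (313,200) and the sign at (240,265). The hub is at (491,191.6) with its top at 45–46 in all three views and its sides at 50.1°/-39.9°. The tool's closing line already lies along 50.2°. Now I descend.

Call:
arm_command(deltas=[{"dx":-0.02,"dy":0.016,"dz":-0.02,"yaw":0,"jaw":1},{"dx":-0.04,"dy":0.032,"dz":-0.05,"yaw":0,"jaw":1},{"dx":-0.0456,"dy":0.0369,"dz":-0.08,"yaw":0,"jaw":1},{"dx":-0.0456,"dy":0.0369,"dz":-0.11,"yaw":0,"jaw":1},{"dx":-0.0456,"dy":0.0369,"dz":-0.14,"yaw":0,"jaw":1},{"dx":-0.0456,"dy":0.0369,"dz":-0.17,"yaw":0,"jaw":1},{"dx":-0.0456,"dy":0.0369,"dz":-0.2,"yaw":0,"jaw":1},{"dx":-0.0456,"dy":0.0369,"dz":-0.22,"yaw":0,"jaw":1},{"dx":-0.0456,"dy":0.0369,"dz":-0.24,"yaw":0,"jaw":1},{"dx":-0.0456,"dy":0.0369,"dz":-0.255,"yaw":0,"jaw":1},{"dx":-0.0456,"dy":0.0369,"dz":-0.27,"yaw":0,"jaw":1},{"dx":-0.0456,"dy":0.0369,"dz":-0.28,"yaw":0,"jaw":1},{"dx":-0.0456,"dy":0.0369,"dz":-0.289,"yaw":0,"jaw":1},{"dx":-0.0456,"dy":0.0369,"dz":-0.289,"yaw":0,"jaw":1},{"dx":-0.0456,"dy":0.0369,"dz":-0.289,"yaw":0,"jaw":1}])

```text
clock: 3.6
eef_pos: [492.1, 190.3, 17.1]
tool_rot: [3.141, 0.0, 2.445]
force: [0.7, -0.2, 0.1]
width: 85.2
gripper_force: 0.0
```

Call:
arm_command(deltas=[{"dx":-0.001,"dy":0.0013,"dz":0,"yaw":0.1,"jaw":1},{"dx":-0.001,"dy":0.0013,"dz":0,"yaw":0.1,"jaw":0.8},{"dx":-0.001,"dy":0.0013,"dz":0,"yaw":0.1,"jaw":0.6},{"dx":-0.001,"dy":0.0013,"dz":0,"yaw":0.1,"jaw":0.5},{"dx":-0.001,"dy":0.0013,"dz":0,"yaw":0.1,"jaw":0.3},{"dx":-0.001,"dy":0.0013,"dz":0,"yaw":0.1,"jaw":0.3},{"dx":-0.001,"dy":0.0013,"dz":0,"yaw":0.1,"jaw":0},{"dx":-0.001,"dy":0.0013,"dz":0,"yaw":0.1,"jaw":0},{"dx":-0.001,"dy":0.0013,"dz":0,"yaw":0.1,"jaw":0},{"dx":-0.001,"dy":0.0013,"dz":0,"yaw":0.1,"jaw":0},{"dx":-0.001,"dy":0.0013,"dz":0,"yaw":0.1,"jaw":0}])

```text
clock: 4.7
eef_pos: [491.3, 191.5, 17.7]
tool_rot: [3.141, 0.0, 2.447]
force: [-1.1, -0.7, 6.7]
width: 32.6
gripper_force: 58.9
```

Call:
arm_command(deltas=[{"dx":0,"dy":0,"dz":0.005,"yaw":0,"jaw":0},{"dx":0,"dy":0,"dz":0.015,"yaw":0,"jaw":0},{"dx":0,"dy":0,"dz":0.03,"yaw":0,"jaw":0},{"dx":0,"dy":0,"dz":0.05,"yaw":0,"jaw":0},{"dx":0,"dy":0,"dz":0.07,"yaw":0,"jaw":0},{"dx":0,"dy":0,"dz":0.09,"yaw":0,"jaw":0},{"dx":0,"dy":0,"dz":0.11,"yaw":0,"jaw":0},{"dx":0,"dy":0,"dz":0.13,"yaw":0,"jaw":0},{"dx":0,"dy":0,"dz":0.15,"yaw":0,"jaw":0},{"dx":0,"dy":0,"dz":0.165,"yaw":0,"jaw":0},{"dx":0,"dy":0,"dz":0.17,"yaw":0,"jaw":0},{"dx":0,"dy":0,"dz":0.17,"yaw":0,"jaw":0},{"dx":0,"dy":0,"dz":0.17,"yaw":0,"jaw":0},{"dx":0,"dy":0,"dz":0.17,"yaw":0,"jaw":0}])

```text
clock: 6.1
eef_pos: [490.2, 191.0, 186.0]
tool_rot: [-3.14, -0.001, 2.446]
force: [0.5, 0.0, -2.9]
width: 32.4
gripper_force: 60.0
```

```bash
python3 - <<'E'
from h import *
s=read_state();print(np.round(s["eef_pos"],1),np.round(s["tool_rot"],4),s["width"],s["gripper_force"],np.round(s["force"],1))
out=[]
for n,b in(("top",(292,165,355,222)),("side",(168,228,250,288))):
    im,d,p=grab(n);np.savez(n+"1.npz",im=im,d=d);P=cloud(p,d)
    q=P[b[1]:b[3],b[0]:b[2]].reshape(-1,3);q=q[d[b[1]:b[3],b[0]:b[2]].ravel()>0]
    r=np.hypot(q[:,0]-536,q[:,1]+209)
    for lo,hi in((67,72),(72,84)):
        m=(q[:,2]>lo)&(q[:,2]<hi)&(r>25)&(r<58);print(n,lo,m.sum(),q[m].mean(0).round(1),q[m].round(0).tolist()[:12])
    c=im[b[1]-5:b[3]+5,b[0]-5:b[2]+5]; out.append(cv2.resize(c,(390,390),interpolation=cv2.INTER_CUBIC))
    print(c.shape)
save("crop2.png",np.hstack(out))
# carrier in hand, from the side camera
E
```

```text
[490.2 191.  186. ] [-3.1398e+00 -9.0000e-04  2.4464e+00] 32.38441420984133 60.03348325840079 [ 0.5  0.  -2.9]
top 67 41 [ 537.1 -208.8   68.5] [[589.0, -222.0, 68.0], [585.0, -211.0, 70.0], [582.0, -184.0, 68.0], [577.0, -207.0, 69.0], [577.0, -218.0, 68.0], [573.0, -241.0, 67.0], [566.0, -187.0, 70.0], [565.0, -248.0, 67.0], [563.0, -161.0, 67.0], [562.0, -225.0, 68.0], [561.0, -228.0, 70.0], [559.0, -180.0, 67.0]]
top 72 6 [ 580.9 -209.8   73.9] [[584.0, -206.0, 72.0], [584.0, -214.0, 75.0], [580.0, -206.0, 76.0], [581.0, -210.0, 72.0], [580.0, -214.0, 74.0], [576.0, -210.0, 74.0]]
(67, 73, 3)
side 67 7 [ 556.4 -218.8   68.4] [[486.0, -227.0, 67.0], [500.0, -240.0, 67.0], [577.0, -213.0, 70.0], [586.0, -210.0, 72.0], [581.0, -213.0, 68.0], [583.0, -211.0, 68.0], [582.0, -218.0, 68.0]]
side 72 8 [ 582.2 -210.9   75.8] [[580.0, -211.0, 77.0], [579.0, -205.0, 74.0], [584.0, -207.0, 76.0], [578.0, -213.0, 74.0], [584.0, -216.0, 79.0], [585.0, -212.0, 77.0], [586.0, -209.0, 75.0], [583.0, -215.0, 74.0]]
(70, 92, 3)
```

View pics/crop2.png

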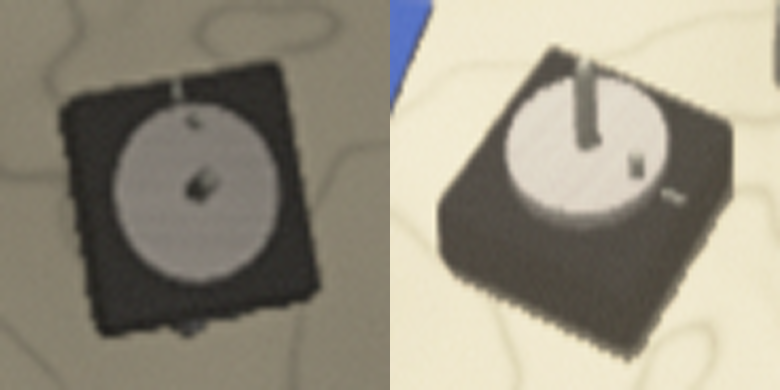

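The crops show the pin at (193,122) in the top view and (636,163) in the side view, just clockwise of the mark. It lies at about (581,-210), with the axis at about (536,-209), so the pin yaw is about -2°. The plate is held at yaw about -40°, so I turn it by +38° while moving to a place beyond the turntable, where the wrist camera can see the spindle and pin past the plate.

Call:
arm_command(deltas=[{"dx":0.003,"dy":-0.007,"dz":0,"yaw":1,"jaw":0},{"dx":0.01,"dy":-0.023,"dz":0.005,"yaw":3,"jaw":0},{"dx":0.02,"dy":-0.046,"dz":0.01,"yaw":5,"jaw":0},{"dx":0.032,"dy":-0.073,"dz":0.01,"yaw":8,"jaw":0},{"dx":0.044,"dy":-0.1,"dz":0.01,"yaw":11,"jaw":0},{"dx":0.056,"dy":-0.127,"dz":0.01,"yaw":14,"jaw":0},{"dx":0.068,"dy":-0.154,"dz":0.01,"yaw":17,"jaw":0},{"dx":0.08,"dy":-0.181,"dz":0.01,"yaw":20,"jaw":0},{"dx":0.092,"dy":-0.208,"dz":0.01,"yaw":23,"jaw":0},{"dx":0.104,"dy":-0.235,"dz":0.01,"yaw":26,"jaw":0},{"dx":0.116,"dy":-0.262,"dz":0.01,"yaw":29,"jaw":0},{"dx":0.128,"dy":-0.289,"dz":0.01,"yaw":32,"jaw":0},{"dx":0.14,"dy":-0.316,"dz":0.01,"yaw":34,"jaw":0},{"dx":0.152,"dy":-0.343,"dz":0.01,"yaw":36,"jaw":0},{"dx":0.163,"dy":-0.37,"dz":0.01,"yaw":37,"jaw":0},{"dx":0.17,"dy":-0.388,"dz":0.01,"yaw":38,"jaw":0},{"dx":0.176,"dy":-0.4,"dz":0.01,"yaw":38,"jaw":0},{"dx":0.176,"dy":-0.4,"dz":0.01,"yaw":38,"jaw":0},{"dx":0.176,"dy":-0.4,"dz":0.01,"yaw":38,"jaw":0},{"dx":0.176,"dy":-0.4,"dz":0.01,"yaw":38,"jaw":0}])

```text
clock: 8.2
eef_pos: [666.5, -207.2, 196.6]
tool_rot: [3.14, -0.001, 3.111]
force: [-0.3, 0.5, -3.8]
width: 32.7
gripper_force: 60.1
```

```bash
python3 look.py w3; cp w3.npz pics/../w3b.npz
```

```text
[ 666.5 -207.2  196.6] [ 3.1403e+00 -1.0000e-03  3.1111e+00] [ 0.24  0.71  0.03  1.37 -0.03  1.06  1.82] 8.2
38 52 [ 160    0  172  118 7196] [ 564.5 -195.1   50.3] [ 547.6 -208.9  178.4  111.3   88.5]
38 52 [   0    5   31  129 1204] [ 550.9 -447.6   44.9] [ 555.7 -460.3   32.   130.    73.7]
38 52 [ 411   73   57   52 1020] [ 5.914e+02 -5.000e-01  4.710e+01] [592.1  -6.5  51.7  51.7  49.7]
38 52 [390 170  83  18 326] [677.9  -3.   45. ] [677.8  -2.3   4.3  89.6  10.9]
38 52 [347 222  30  28 729] [747.8 -79.2  48.4] [751.6 -74.4  38.5  35.9  88.9]
38 52 [   8  226  154   24 2903] [ 744.9 -416.2   40.8] [ 744.5 -421.7  194.    26.7   89.8]
58 67 [  190     0   119   108 10055] [ 539.  -208.9   62.5] [ 545.  -209.2  116.1   96.1   88.2]
58 67 [  0  24  16  97 628] [ 556.2 -446.2   62.3] [ 557.  -451.8   13.9   91.1   74.4]
58 67 [398 173  84  18 416] [679.5  -1.7  61. ] [679.8  -1.4   5.5  90.4   8.4]
95 130 [238  21  20  27 401] [ 538.1 -209.3  113.5] [ 536.1 -209.4   15.4   15.4   43.5]
```

View pics/w3.png

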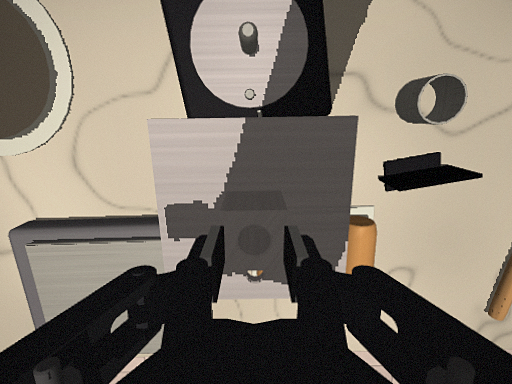

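The wrist view shows the spindle at (249,38), the pin at (250,94) and the held plate with corners at (148,119) and (357,116). The plate's hole is at (255,272), on the +x side as wanted. Now I measure the pin, the spindle and the plate in the hand.

```bash
cat > inhand.py <<'E'
from h import *
import sys
def run(f):
    z=np.load(f);im,d=z["im"],z["d"];p=camera_params("wrist");p["extrinsics"]=z["E"];P=cloud(p,d);ok=d>0
    s=read_state();t=np.array(s["eef_pos"])
    zt=P[130:190,170:330][ok[130:190,170:330]][:,2];zt=zt[abs(zt-t[2]+10)<15];pz=np.median(zt);print("plate top z",pz.round(1),"under",pz-8)
    m=ok&(abs(P[...,2]-pz)<5)
    # edges: far edge rows, left/right cols
    far=[];L=[];R=[]
    for u in range(165,345,4):
        v=np.where(m[:170,u])[0]; far.append((u,v.min()-.5))
    for v in range(130,190,3):
        u=np.where(m[v])[0]; L.append((u.min()-.5,v));R.append((u.max()+.5,v))
    res={}
    for k,e in(("far",far),("L",L),("R",R)):
        q=onplane(p,e,pz)[:,:2]; l=cv2.fitLine(q.astype(np.float32),cv2.DIST_HUBER,0,.01,.01).ravel();res[k]=l
        print(k,l.round(3),"dir deg",np.degrees(np.arctan2(l[1],l[0])).round(2))
    a=np.degrees([np.arctan2(res["far"][0],-res["far"][1])]+[np.arctan2(res[k][1],res[k][0]) for k in "LR"])
    a=(a+90)%180-90;yaw=np.mean(a);x=np.array([np.cos(np.radians(yaw)),np.sin(np.radians(yaw))]);y=np.array([-x[1],x[0]])
    cx=res["far"][2:]@x+65;l,r=res["L"][2:]@y,res["R"][2:]@y
    print("yaws",a.round(2),"width",abs(l-r).round(1)); c=cx*x+(l+r)/2*y
    print("centre",c.round(2),"minus TCP",(c-t[:2]).round(2),"yaw",yaw.round(2),"tool",np.degrees(s["tool_rot"][2]).round(2)-180)
    return im,d,p,P,ok
if __name__=="__main__":
    im,d,p,P,ok=run(sys.argv[1])
    m=ok&(P[...,2]>70)&(P[...,2]<84)&(np.indices(d.shape)[0]<117);m[:,:235]=0;m[:80]=0;m[:,265:]=0
    q=P[m];print("pin cloud",m.sum(),q.mean(0).round(1))
    g=cv2.cvtColor(im,cv2.COLOR_RGB2GRAY)
    v,u=np.where(m);print("pin px",u.mean(),v.mean(),"on z76",onplane(p,[(u.mean(),v.mean())],76).round(1))
    t=ok&(P[...,2]>112)&(np.indices(d.shape)[0]<60);t[:,:235]=0;t[:,265:]=0
    v,u=np.where(t);print("tip px",u.mean(),v.mean(),t.sum(),onplane(p,[(u.mean(),v.mean())],117).round(1))
    # hole in plate seen from above and disc
    dm=(ok&(P[...,2]>57)&(P[...,2]<69)).astype(np.uint8);dm[118:]=0;dm[:,:180]=0;dm[:,315:]=0
    v,u=np.where(dm); e=[(np.where(dm[r])[0].min()-.5,np.where(dm[r])[0].max()+.5,r) for r in range(5,105,3)]
    q=np.r_[onplane(p,[(a,r) for a,b,r in e],62),onplane(p,[(b,r) for a,b,r in e],62)]
    A=np.c_[2*q[:,:2],np.ones(len(q))];s=np.linalg.lstsq(A,(q[:,:2]**2).sum(1),rcond=None)[0]
    print("disc",s[:2].round(1),np.sqrt(s[2]+s[0]**2+s[1]**2).round(1))
E
python3 inhand.py w3.npz
```

```text
plate top z 187.1 under 179.07758221714428
far [ 1.50000e-02  1.00000e+00  6.00762e+02 -2.06811e+02] dir deg 89.14
L [ 1.00000e+00 -1.20000e-02  6.24806e+02 -2.72694e+02] dir deg -0.71
R [ 9.99000e-01 -4.10000e-02  6.32904e+02 -1.42983e+02] dir deg -2.34
yaws [-0.86 -0.71 -2.34] width 129.9
centre [ 665.74 -208.68] minus TCP [-0.96 -1.54] yaw -1.31 tool -1.7299999999999898
pin cloud 77 [ 580.6 -210.3   76.2]
pin px 249.0 93.44155844155844 on z76 [[ 580.6 -210.3   76. ]]
tip px 247.4297520661157 31.024793388429753 242 [[ 536.6 -209.3  117. ]]
disc [ 535.7 -209.1] 57.6
```

The axis is at (536.1,-209.3) and the pin at (580.6,-210.3), radius 44.5, so the pin yaw is -1.3°. The plate is held at about -1.5°, and its underside is about 17.5 mm below the TCP. Now I go above the spindle.

Call:
arm_command(deltas=[{"dx":-0.01,"dy":0,"dz":0,"yaw":0,"jaw":0},{"dx":-0.03,"dy":0,"dz":0,"yaw":0,"jaw":0},{"dx":-0.05,"dy":0,"dz":0,"yaw":0,"jaw":0},{"dx":-0.07,"dy":-0.001,"dz":0,"yaw":0.2,"jaw":0},{"dx":-0.09,"dy":-0.001,"dz":0,"yaw":0.2,"jaw":0},{"dx":-0.11,"dy":-0.001,"dz":0,"yaw":0.2,"jaw":0},{"dx":-0.122,"dy":-0.001,"dz":-0.01,"yaw":0.2,"jaw":0},{"dx":-0.13,"dy":-0.0012,"dz":-0.02,"yaw":0.2,"jaw":0},{"dx":-0.13,"dy":-0.0012,"dz":-0.03,"yaw":0.2,"jaw":0},{"dx":-0.13,"dy":-0.0012,"dz":-0.04,"yaw":0.2,"jaw":0},{"dx":-0.13,"dy":-0.0012,"dz":-0.048,"yaw":0.2,"jaw":0},{"dx":-0.13,"dy":-0.0012,"dz":-0.052,"yaw":0.2,"jaw":0},{"dx":-0.13,"dy":-0.0012,"dz":-0.052,"yaw":0.2,"jaw":0},{"dx":-0.13,"dy":-0.0012,"dz":-0.052,"yaw":0.2,"jaw":0},{"dx":-0.13,"dy":-0.0012,"dz":-0.052,"yaw":0.2,"jaw":0}])

```text
clock: 9.75
eef_pos: [537.4, -210.1, 145.3]
tool_rot: [-3.141, 0.001, 3.113]
force: [-0.2, 0.3, -2.3]
width: 32.6
gripper_force: 60.4
```

Call:
arm_command(deltas=[{"dx":-0.0008,"dy":0.0015,"dz":0,"yaw":0,"jaw":0},{"dx":-0.0008,"dy":0.0015,"dz":-0.003,"yaw":0,"jaw":0},{"dx":-0.0008,"dy":0.0015,"dz":-0.006,"yaw":0,"jaw":0},{"dx":-0.0008,"dy":0.0015,"dz":-0.009,"yaw":0,"jaw":0},{"dx":-0.0008,"dy":0.0015,"dz":-0.012,"yaw":0,"jaw":0},{"dx":-0.0008,"dy":0.0015,"dz":-0.014,"yaw":0,"jaw":0},{"dx":-0.0008,"dy":0.0015,"dz":-0.014,"yaw":0,"jaw":0},{"dx":-0.0008,"dy":0.0015,"dz":-0.014,"yaw":0,"jaw":0}])

```text
clock: 10.55
eef_pos: [536.1, -208.4, 130.8]
tool_rot: [3.142, -0.0, 3.113]
force: [0.2, 0.5, -3.5]
width: 33.0
gripper_force: 60.4
```

```bash
python3 - <<'E'
from h import *
s=read_state();print(np.round(s["eef_pos"],1),np.round(s["force"],1))
im,d,p=grab("side");a=im[190:290,150:270];im2,d2,p=grab("wrist");save("c3.png",np.hstack([cv2.resize(a,(360,300)),cv2.resize(im2[100:340,130:380],(312,300))]))
E
```

```text
[ 536.1 -208.4  130.8] [ 0.2  0.5 -3.5]
```

View pics/c3.png

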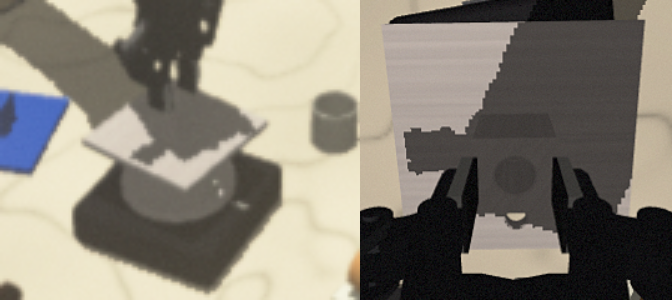

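The crop shows the plate level above the rotor, with its hole at (515,215) on the pin's side. The contact force is zero. I thread it down a few millimetres at a time and watch the force.

Call:
arm_command(deltas=[{"dx":0,"dy":0,"dz":-0.002,"yaw":0,"jaw":0},{"dx":0,"dy":0,"dz":-0.004,"yaw":0,"jaw":0},{"dx":0,"dy":0,"dz":-0.006,"yaw":0,"jaw":0},{"dx":0,"dy":0,"dz":-0.007,"yaw":0,"jaw":0},{"dx":0,"dy":0,"dz":-0.008,"yaw":0,"jaw":0},{"dx":0,"dy":0,"dz":-0.008,"yaw":0,"jaw":0}])

```text
clock: 11.25
eef_pos: [536.0, -208.3, 122.7]
tool_rot: [3.141, -0.0, 3.113]
force: [-0.2, 0.3, -2.8]
width: 32.8
gripper_force: 60.4
```

Call:
arm_command(deltas=[{"dx":0,"dy":0,"dz":-0.002,"yaw":0,"jaw":0},{"dx":0,"dy":0,"dz":-0.004,"yaw":0,"jaw":0},{"dx":0,"dy":0,"dz":-0.006,"yaw":0,"jaw":0},{"dx":0,"dy":0,"dz":-0.008,"yaw":0,"jaw":0},{"dx":0,"dy":0,"dz":-0.01,"yaw":0,"jaw":0},{"dx":0,"dy":0,"dz":-0.01,"yaw":0,"jaw":0},{"dx":0,"dy":0,"dz":-0.01,"yaw":0,"jaw":0},{"dx":0,"dy":0,"dz":-0.01,"yaw":0,"jaw":0}])

```text
clock: 12.05
eef_pos: [536.2, -208.4, 113.0]
tool_rot: [-3.142, 0.0, 3.113]
force: [0.4, 0.1, -2.5]
width: 32.1
gripper_force: 60.4
```

Call:
arm_command(deltas=[{"dx":0,"dy":0,"dz":-0.002,"yaw":0,"jaw":0},{"dx":0,"dy":0,"dz":-0.004,"yaw":0,"jaw":0},{"dx":0,"dy":0,"dz":-0.006,"yaw":0,"jaw":0},{"dx":0,"dy":0,"dz":-0.008,"yaw":0,"jaw":0},{"dx":0,"dy":0,"dz":-0.01,"yaw":0,"jaw":0},{"dx":0,"dy":0,"dz":-0.012,"yaw":0,"jaw":0},{"dx":0,"dy":0,"dz":-0.014,"yaw":0,"jaw":0},{"dx":0,"dy":0,"dz":-0.016,"yaw":0,"jaw":0},{"dx":0,"dy":0,"dz":-0.016,"yaw":0,"jaw":0}])

```text
clock: 12.95
eef_pos: [535.9, -208.3, 96.6]
tool_rot: [3.141, -0.001, 3.113]
force: [-0.9, -0.6, -3.9]
width: 32.1
gripper_force: 60.4
```

Call:
arm_command(deltas=[{"dx":0,"dy":0,"dz":-0.001,"yaw":0,"jaw":0},{"dx":0,"dy":0,"dz":-0.002,"yaw":0,"jaw":0},{"dx":0,"dy":0,"dz":-0.003,"yaw":0,"jaw":0},{"dx":0,"dy":0,"dz":-0.004,"yaw":0,"jaw":0},{"dx":0,"dy":0,"dz":-0.005,"yaw":0,"jaw":0},{"dx":0,"dy":0,"dz":-0.005,"yaw":0,"jaw":0}])

```text
clock: 13.55
eef_pos: [536.0, -208.4, 91.7]
tool_rot: [3.141, -0.0, 3.113]
force: [-0.1, 0.3, -3.7]
width: 32.6
gripper_force: 60.4
```

Call:
arm_command(deltas=[{"dx":0,"dy":0,"dz":-0.001,"yaw":0,"jaw":0},{"dx":0,"dy":0,"dz":-0.002,"yaw":0,"jaw":0},{"dx":0,"dy":0,"dz":-0.003,"yaw":0,"jaw":0},{"dx":0,"dy":0,"dz":-0.003,"yaw":0,"jaw":0},{"dx":0,"dy":0,"dz":-0.003,"yaw":0,"jaw":0}])

```text
clock: 14.05
eef_pos: [536.1, -208.4, 88.9]
tool_rot: [3.142, -0.0, 3.113]
force: [-0.7, 0.0, -3.1]
width: 32.5
gripper_force: 60.4
```

The underside is about 4 mm below the pin's tip with no reaction force, so the pin is in the hole. I continue gently.

Call:
arm_command(deltas=[{"dx":0,"dy":0,"dz":-0.001,"yaw":0,"jaw":0},{"dx":0,"dy":0,"dz":-0.002,"yaw":0,"jaw":0},{"dx":0,"dy":0,"dz":-0.003,"yaw":0,"jaw":0},{"dx":0,"dy":0,"dz":-0.004,"yaw":0,"jaw":0},{"dx":0,"dy":0,"dz":-0.005,"yaw":0,"jaw":0},{"dx":0,"dy":0,"dz":-0.006,"yaw":0,"jaw":0},{"dx":0,"dy":0,"dz":-0.0065,"yaw":0,"jaw":0},{"dx":0,"dy":0,"dz":-0.0065,"yaw":0,"jaw":0},{"dx":0,"dy":0,"dz":-0.0065,"yaw":0,"jaw":0}])

```text
clock: 14.95
eef_pos: [536.1, -208.4, 82.4]
tool_rot: [-3.142, 0.0, 3.113]
force: [0.1, -0.0, -3.2]
width: 32.3
gripper_force: 60.4
```

Call:
arm_command(deltas=[{"dx":0,"dy":0,"dz":-0.0005,"yaw":0,"jaw":0},{"dx":0,"dy":0,"dz":-0.001,"yaw":0,"jaw":0},{"dx":0,"dy":0,"dz":-0.0015,"yaw":0,"jaw":0},{"dx":0,"dy":0,"dz":-0.0015,"yaw":0,"jaw":0},{"dx":0,"dy":0,"dz":-0.0015,"yaw":0,"jaw":0}])

```text
clock: 15.45
eef_pos: [536.1, -208.4, 80.9]
tool_rot: [3.142, -0.0, 3.113]
force: [-0.2, 0.2, -3.6]
width: 32.6
gripper_force: 60.4
```

Call:
arm_command(deltas=[{"dx":0,"dy":0,"dz":-0.0005,"yaw":0,"jaw":0},{"dx":0,"dy":0,"dz":-0.001,"yaw":0,"jaw":0},{"dx":0,"dy":0,"dz":-0.001,"yaw":0,"jaw":0},{"dx":0,"dy":0,"dz":-0.001,"yaw":0,"jaw":0}])

```text
clock: 15.85
eef_pos: [536.1, -208.4, 79.9]
tool_rot: [-3.142, -0.0, 3.113]
force: [-0.2, 0.4, -3.6]
width: 32.5
gripper_force: 60.4
```

Call:
arm_command(deltas=[{"dx":0,"dy":0,"dz":-0.0005,"yaw":0,"jaw":0},{"dx":0,"dy":0,"dz":-0.001,"yaw":0,"jaw":0},{"dx":0,"dy":0,"dz":-0.001,"yaw":0,"jaw":0},{"dx":0,"dy":0,"dz":-0.001,"yaw":0,"jaw":0}])

```text
clock: 16.25
eef_pos: [536.2, -208.4, 79.7]
tool_rot: [-3.142, 0.0, 3.113]
force: [-2.9, 1.4, 5.5]
width: 32.6
gripper_force: 62.2
```

Contact of about 9 N at TCP z 79.7 puts the underside at about 62.2, which is seat height. I release and lift clear.

Call:
arm_command(deltas=[{"dx":0,"dy":0,"dz":0,"yaw":0,"jaw":0.4},{"dx":0,"dy":0,"dz":0,"yaw":0,"jaw":0.6},{"dx":0,"dy":0,"dz":0,"yaw":0,"jaw":0.8},{"dx":0,"dy":0,"dz":0,"yaw":0,"jaw":1},{"dx":0,"dy":0,"dz":0,"yaw":0,"jaw":1},{"dx":0,"dy":0,"dz":0,"yaw":0,"jaw":1},{"dx":0,"dy":0,"dz":0,"yaw":0,"jaw":1},{"dx":0,"dy":0,"dz":0,"yaw":0,"jaw":1}])

```text
clock: 17.05
eef_pos: [536.2, -208.4, 78.9]
tool_rot: [3.142, 0.0, 3.113]
force: [0.6, 0.3, 0.3]
width: 85.3
gripper_force: 0.0
```

Call:
arm_command(deltas=[{"dx":0,"dy":0,"dz":0.003,"yaw":0,"jaw":1},{"dx":0,"dy":0,"dz":0.01,"yaw":0,"jaw":1},{"dx":0,"dy":0,"dz":0.02,"yaw":0,"jaw":1},{"dx":0,"dy":0,"dz":0.035,"yaw":0,"jaw":1},{"dx":0,"dy":0,"dz":0.055,"yaw":0,"jaw":1},{"dx":0,"dy":0,"dz":0.08,"yaw":0,"jaw":1},{"dx":0.02,"dy":0,"dz":0.11,"yaw":0,"jaw":1},{"dx":0.04,"dy":0,"dz":0.14,"yaw":0,"jaw":1},{"dx":0.07,"dy":0,"dz":0.17,"yaw":0,"jaw":1},{"dx":0.09,"dy":0,"dz":0.19,"yaw":0,"jaw":1},{"dx":0.1,"dy":0,"dz":0.2,"yaw":0,"jaw":1},{"dx":0.1,"dy":0,"dz":0.2,"yaw":0,"jaw":1},{"dx":0.1,"dy":0,"dz":0.2,"yaw":0,"jaw":1},{"dx":0.1,"dy":0,"dz":0.2,"yaw":0,"jaw":1}])

```text
clock: 18.45
eef_pos: [634.7, -208.5, 278.3]
tool_rot: [3.141, -0.002, 3.113]
force: [0.5, -0.6, 0.4]
width: 85.4
gripper_force: 0.0
```

```bash
python3 - <<'E'
from h import *
s=read_state();print(s["eef_pos"],np.round(s["force"],1),s["clock"])
im,d,p=grab("wrist");P=cloud(p,d);ok=d>0
m=ok&(abs(P[...,0]-536)<75)&(abs(P[...,1]+209)<75)&(P[...,2]>55)
q=P[m];print("z hist",[(int(b),int(a)) for a,b in zip(*np.histogram(q[:,2],np.arange(55,130,3)))])
t=q[(q[:,2]>62)&(q[:,2]<78)];A=np.c_[t[:,:2]-[536,-209],np.ones(len(t))];c=np.linalg.lstsq(A,t[:,2],rcond=None)[0];print("plane",c)
b=cv2.minAreaRect(t[:,:2].astype(np.float32));print(b)
i2=get_image("side")[0];a=cv2.resize(i2[200:290,155:265],(440,360));save("fin.png",np.hstack([cv2.resize(im,(360,270)),cv2.resize(a,(330,270))]))
E
```

```text
[ 634.68292696 -208.46877566  278.25142409] [ 0.5 -0.6  0.4] 18.45
z hist [(55, 0), (58, 0), (61, 23), (64, 2), (67, 3013), (70, 7161), (73, 33), (76, 22), (79, 1), (82, 3), (85, 1), (88, 2), (91, 7), (94, 9), (97, 15), (100, 8), (103, 14), (106, 656), (109, 236), (112, 39), (115, 72), (118, 10), (121, 0), (124, 0)]
plane [-1.89683655e-04 -3.36189794e-04  7.04348125e+01]
((535.3095703125, -209.57278442382812), (130.586181640625, 130.3013458251953), 89.17053985595703)
```

View pics/fin.png

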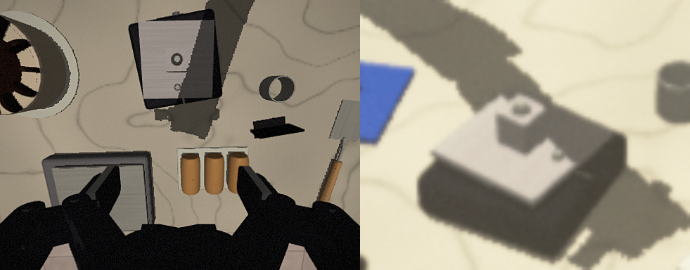

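The final view shows the plate flat on the rotor, with the spindle in the bore at (176,60) and the pin in the hole at (178,88). The plate top measures 70.4 (62 + 8 expected), level to 0.0004 rad, and the robot is clear. I hand it in.

```bash
python3 -c "
from cell import finish_job; print(finish_job())"
```

```text
the job is handed in; nothing more can be done
None
```

The job is handed in with no verdict returned: by my last measurements the carrier plate sits level and fully home on the rotor, with the pin through its hole, the gripper clear and no bystander knowingly touched, at about 18.5 s of the 72 s allowed.

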